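Line up the thread spools from light to dark

ROBOT

A 6-joint arm with a two-finger parallel gripper is mounted at the origin on a cart in front of the work surface, level with it; the furniture and walls round the work are solid. World frame = base frame: x ahead of the robot, y to its left, z up, the work surface at z = 0. Lengths are in m, angles in degrees, forces in N, time in s.
With the tool pointing down it reaches from about 0.275 to 0.75 m from the base axis. Payload 10.2 kg.
Tool frame: the origin (TCP) lies midway between the tips of the shut fingers; the grasp point (between the pads) lies 19 mm behind it; z points along the fingers, y is the line along which they close (so a half turn about z gives the same grasp; the last joint's range is limited). The gripper opens to 85 mm and grips with 20 to 120 N. Pads are 22 mm wide; open, the fingers measure 114 mm over their backs; the gripper's body (76 mm by 85 mm) begins 54 mm behind the grasp point. The pads swing forward as they close: fully open they stand 13 mm farther back than shut.
Start: joints at [51.486, 17.928, 85.812, -0, 76.261, -12.8], TCP at [0.228, 0.473, 0.231] pointing down, gripper open.
Joint ranges: [-168.41, 168.41], [-55.51, 124.54], [10.69, 146.95], [-70.63, 250.63], [1, 178], [-165.06, 165.06]. Speed limits (degrees/s): [136.94, 136.94, 172.46, 180, 180, 180].

INTERFACE

Orientations are given as [roll, pitch, yaw] about the fixed x, y, z axes, in that order (R = Rz(yaw) Ry(pitch) Rx(roll)).
In Python, from plant import telemetry, vision, job gives the robot as it stands. The module is installed in compiled form; this text tells all that it offers.
- The arm moves only by the tool send_rows, never from a script. Its argument "increments" is one flat list of numbers, 5 for each row, row after row: the shift along the tool's x, y, z in units of 40 mm (1.0 is 40 mm), then the turn about the tool's z in units of 6 degrees (1.0 is 6 degrees), then the opening, from -1 (shut) to 1 (fully open). A call has 1 to 20 rows; each row is the pose to reach, as a shift and turn from the pose commanded when the call began, along the tool's axes at that moment; what a row does not reach only later rows make up. A row lasts 1/10 s, in which the tool goes at most 50 mm and 8.59 degrees, less where a joint would pass 70% of its speed; a pose out of reach is approached as far as the arm can. A call with a gripper value outside its range is refused whole. The fingers move at their own pace and stop on an object; "force" is the grip in N (left out, the last holds). Time passes only in rows, so rows that repeat a pose let the fingers close. It gives the time, the measured TCP pose, the force, the opening and the grip force at its end, in the units of the state.
- telemetry.get_state(): the state, without advancing time (a new reading comes with each control period).
- vision.read_camera(name): name is "scene" or "side" or "wrist"; returns the picture (420x560x3 uint8, red, green, blue); there is no depth.
- vision.camera_info(name): a dict with "fx", "fy", "cx", "cy" (pixels), "dist" ([k1, k2, p1, p2, k3] as OpenCV has them; the pictures are not rectified), "xyz" and "attitude" of the camera in the world. Camera axes: x right, y up, looking along -z (the intrinsics and any distortion apply to the point x, -y, -z); pixel columns grow to the right and rows downward; lengths in m; the calibration is good to about 2 mm. A picture is of the moment at which its call begins: read the wrist's pose just before it. camera_info takes no time and is no camera call; for the wrist camera it gives the pose at the moment of the call.
- job.close_job(): hands the job in; it is judged then, once.
The state is a dict: "t": time; "joint_positions": joint angles; "qd": joint speeds; "joint_efforts": joint torques, N m; "tcp_pos": TCP position; "eef_rot": TCP orientation; "ft_force": force on the tool from outside, world axes, zero at the start; "wrist_torque": the same for the moment, N m; "width": finger opening in m; "grasp_force": force on a finger pad.
Only numpy, scipy, OpenCV 4.12 (cv2) and the standard library are available. Lean on these libraries where they do the work, as an engineer would, in place of code of your own. Each camera call takes 0.05 s, during which the arm holds its last target. There are 200 camera calls.

TASK

Stand the cream, mustard, red and navy thread spools that are on the table behind the sewing machine upright in the four dishes of the thread rail, one in each, running from lightest to darkest: cream in the white dish at one end, then mustard, then red, and navy in the black dish at the other end. Leave the green spool and the thimble standing where they are.

Things in the scene. Friction and masses are not known exactly. Their poses are not given: they have to be found in the camera images.
- spool_cream: loose spool of cream (the lightest) thread standing upright, 29 mm across its flanges, 54 mm tall; all four have whitish end flanges, the colour shows on the side; origin at the centre of its underside, z up; stands on the table at the start, 25 mm or more clear of its neighbours; for contact it is a plain cylinder of the flange's width, about 22 g
- spool_mustard: loose spool of mustard yellow thread standing upright, 29 mm across its flanges, 59 mm tall; all four have whitish end flanges, the colour shows on the side; origin at the centre of its underside, z up; stands on the table at the start, 25 mm or more clear of its neighbours; for contact it is a plain cylinder of the flange's width, about 22 g
- spool_red: loose spool of red thread standing upright, 29 mm across its flanges, 60 mm tall; all four have whitish end flanges, the colour shows on the side; origin at the centre of its underside, z up; stands on the table at the start, 25 mm or more clear of its neighbours; for contact it is a plain cylinder of the flange's width, about 22 g. Not the red one fixed on top of the sewing machine
- spool_navy: loose spool of navy blue (the darkest) thread standing upright, 29 mm across its flanges, 61 mm tall; all four have whitish end flanges, the colour shows on the side; origin at the centre of its underside, z up; stands on the table at the start, 25 mm or more clear of its neighbours; for contact it is a plain cylinder of the flange's width, about 22 g
- cup_white: fixed round dish of white plastic, floor and rim alike, 53 mm outside, 46 mm inside, 6 mm high, floor 2 mm thick; at one end of the row (which end varies). Four dishes in a straight row, 64 mm between centres, on a wooden rail 280x64 mm, 10 mm high. Origin: centre of its underside, 10 mm above the table; z up. A spool stands 2 mm above the origin.
- cup_grey: fixed round dish of mid-grey plastic, floor and rim alike, 53 mm outside, 46 mm inside, 6 mm high, floor 2 mm thick; always one of the two inner dishes; which of the two is next to the white dish varies. Origin: centre of its underside, 10 mm above the table; z up. A spool stands 2 mm above the origin.
- cup_brass: fixed round dish of yellow brass, floor and rim alike, 53 mm outside, 46 mm inside, 6 mm high, floor 2 mm thick; always one of the two inner dishes; which of the two is next to the white dish varies. Origin: centre of its underside, 10 mm above the table; z up. A spool stands 2 mm above the origin.
- cup_black: fixed round dish of black plastic, floor and rim alike, 53 mm outside, 46 mm inside, 6 mm high, floor 2 mm thick; at the other end of the row from the white dish. Origin: centre of its underside, 10 mm above the table; z up. A spool stands 2 mm above the origin.
- spool_green: loose bystander: short wooden spool of green thread, 33 mm across, 36 mm tall, upright among the others; origin at the centre of its underside. It is not part of the set and stays where it is.
- thimble: loose bystander: brass-coloured thimble, 18 mm across, 22 mm tall, standing among the spools; origin at the centre of its underside. It stays where it is.
Not all that is in view belongs to the job. What is shaped like the spool_mustard but turquoise is not meant.

How it is judged:
By the outcome, as a careful person would: the job done as asked, in the order asked, and still so for the second after the job is handed in, with the robot touching nothing.
It also fails if it takes over 88 s, if anything falls off the work surface, if the arm or the gripper's body presses on something with over 40 N, if the wrist force passes 120 N, or if a joint passes its speed limit or range.

## Working session

There is one attempt and no reset: what is moved stays moved. The work goes in short steps, Python scripts to look and compute and a tool call to move; the robot and the scene stay as the last step left them, time stands still between calls to the robot, and variables do not carry over. Pictures are saved under pics/ and viewed, at most 14 in all, crops included, and the job is handed in when it is done.

Besides the shell and the picture viewer there is one more tool, called after "Call:" as a command line: name --argument value ..., lists and objects as JSON in quotes. send_rows: Moves the arm, as the interface text tells. Its arguments: {"type":"object","properties":{"increments":{"type":"array","items":{"type":"number"}},"force":{"type":"number"}},"required":["increments"]}

```bash
mkdir -p pics; python3 - <<'E'
from plant import telemetry, vision
import cv2
s=telemetry.get_state();print(s)
for n in("scene","side","wrist"):
    print(n,vision.camera_info(n)); cv2.imwrite(f"pics/{n}0.png",vision.read_camera(n)[:,:,::-1])
E
```

```text
{'t': 0.0, 'joint_positions': array([ 5.14866544e+01,  1.79609490e+01,  8.58550276e+01,  1.08047146e-04,
        7.62623963e+01, -1.28018657e+01]), 'qd': array([0.00433771, 0.06464599, 0.03795428, 0.03107436, 0.06925558,
       0.07815118]), 'joint_efforts': array([ 6.40170420e-04, -4.12262571e+01, -2.59749752e+01, -1.27526141e-04,
        4.01807134e-03,  3.67183088e-05]), 'tcp_pos': array([0.22762064, 0.47279058, 0.23071496]), 'eef_rot': array([-1.79923598e+02, -1.74682018e-02,  1.54288483e+02]), 'ft_force': array([ 0.00462103, -0.16978857,  0.26683182]), 'wrist_torque': array([0.07401571, 0.01265846, 0.00290532]), 'grasp_force': 0.0, 'width': 0.08553110601698702}
scene {'fx': 388.53969680877566, 'fy': 388.53969680877566, 'cx': 276.84619162237703, 'cy': 214.45844710149655, 'dist': array([-0.05616989,  0.        ,  0.        ,  0.        ,  0.        ]), 'xyz': array([ 0.06890644, -0.48122947,  0.68646396]), 'attitude': array([ 45.9733226 ,   0.36546913, -36.77983631])}
side {'fx': 524.4271230912664, 'fy': 524.4271230912664, 'cx': 279.9866714085381, 'cy': 213.47106030412988, 'dist': array([-0.08662242,  0.        ,  0.        ,  0.        ,  0.        ]), 'xyz': array([0.48120769, 0.68495434, 1.29236124]), 'attitude': array([ 28.08621186,  -0.51511945, 177.73054159])}
wrist {'fx': 297.4368782491684, 'fy': 297.4368782491684, 'cx': 280.8023868678092, 'cy': 214.45970979852146, 'dist': array([-0.04642061,  0.        ,  0.        ,  0.        ,  0.        ]), 'xyz': array([0.15552349, 0.50772688, 0.37443671]), 'attitude': array([-1.81742650e+01,  6.41884518e-02,  6.42589283e+01])}
```

View pics/scene0.png

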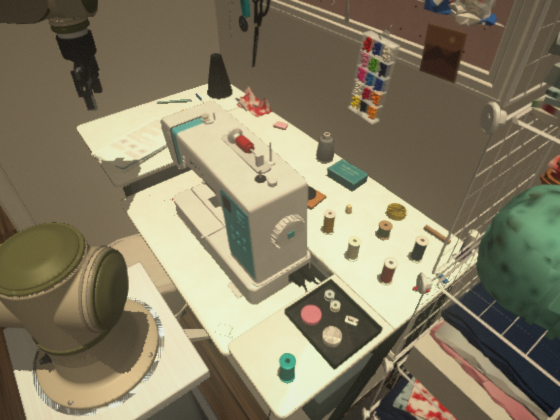

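View pics/side0.png

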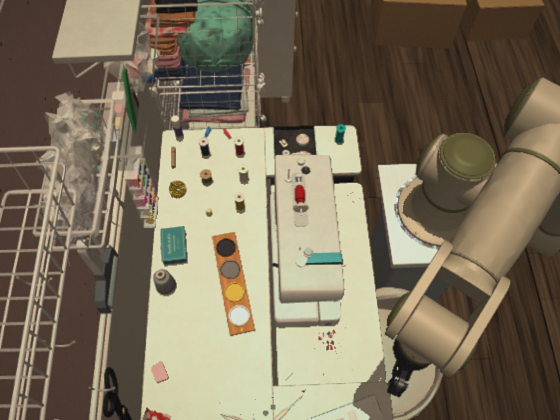

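View pics/wrist0.png

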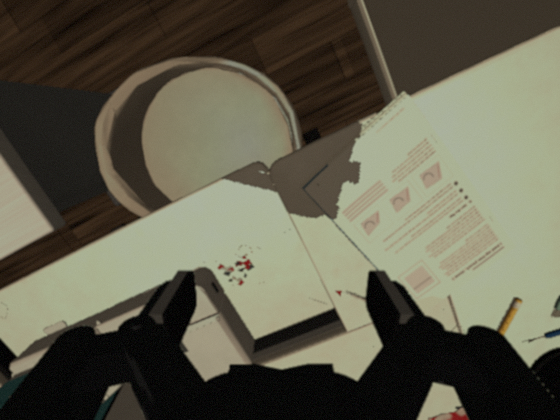

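Scene view: mustard (329,222), cream (353,247), navy (420,248), red (388,270), green (384,230), thimble (348,210). The turquoise spool (288,367) and the red spool on the machine (243,143) aren't part of the job. Side view: navy (205,147), red (239,147), cream (243,174), mustard (239,203). Dishes are black (227,246), grey (231,269), brass (235,291) and white (240,316), and the object at (178,125) is unclear. I'll enlarge both spool regions to confirm.

```bash
python3 - <<'E'
import cv2,numpy as np
a=cv2.imread("pics/side0.png")[110:230,150:270]; b=cv2.imread("pics/scene0.png")[190:310,305:455]
a=cv2.resize(a,None,fx=3.3,fy=3.3,interpolation=cv2.INTER_CUBIC);b=cv2.resize(b,None,fx=2.64,fy=3.3*.8,interpolation=cv2.INTER_CUBIC)
h=max(a.shape[0],b.shape[0]);p=lambda i:cv2.copyMakeBorder(i,0,h-i.shape[0],0,0,0)
cv2.imwrite("pics/crop1.png",np.hstack([p(a),p(b)]))
E
```

```text
(no output)
```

View pics/crop1.png

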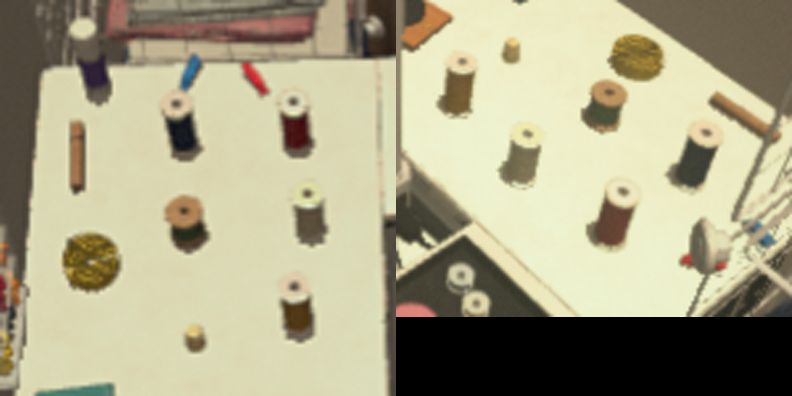

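Left crop is the side view and right crop is the scene view. The four tall whitish-flanged spools are clear in both: navy, red, cream and mustard. The short wooden spool is green, and the purple cone at the far corner and the turquoise spool are not meant. Next I triangulate the top-flange holes and the dishes.

```bash
cat > h.py <<'E'
import cv2,numpy as np
from plant import vision
from scipy.spatial.transform import Rotation as R
def ray(ci,uv):
    K=np.array([[ci["fx"],0,ci["cx"]],[0,ci["fy"],ci["cy"]],[0,0,1]])
    x,y=cv2.undistortPoints(np.array([[uv]],float),K,ci["dist"])[0,0]
    d=R.from_euler("xyz",ci["attitude"],degrees=True).apply([x,-y,-1])
    return np.array(ci["xyz"]),d/np.linalg.norm(d)
def plane(ci,uv,z):
    o,d=ray(ci,uv);return o+d*(z-o[2])/d[2]
def tri(*rs):
    A=sum(np.eye(3)-np.outer(d,d) for o,d in rs);b=sum((np.eye(3)-np.outer(d,d))@o for o,d in rs)
    p=np.linalg.solve(A,b);return p,[np.linalg.norm(np.cross(p-o,d)) for o,d in rs]
E
python3 - <<'E'
from h import *
np.set_printoptions(precision=4,suppress=True)
S=vision.camera_info("side");C=vision.camera_info("scene")
P=dict(navy=((203.9,141.5),(422.4,240.4)),red=((238.8,140.9),(390.6,262.3)),cream=((243.6,168.5),(354.2,240.8)),mustard=((239.1,197.3),(329.6,214.2)),green=((205.8,172.1),(385.3,225.2)),thimble=((208.8,210),(348.9,205.9)))
for k,(a,b) in P.items():
    p,e=tri(ray(S,a),ray(C,b));print(k,p,e[0])
hsv=cv2.cvtColor(cv2.imread("pics/side0.png"),cv2.COLOR_BGR2HSV)
for k,uv in dict(black=(226.5,246.5),grey=(231,269),brass=(235,291.5),white=(239.5,316)).items(): print(k,plane(S,uv,.016)[:2],hsv[int(uv[1]),int(uv[0])])
# rail mask
m=((hsv[...,0]<18)&(hsv[...,1]>110)).astype(np.uint8);m[:230]=0;m[340:]=0;m[:,:205]=0;m[:,262:]=0
m=cv2.morphologyEx(m,cv2.MORPH_CLOSE,np.ones((25,25)))
c=max(cv2.findContours(m,0,1)[0],key=cv2.contourArea);r=cv2.minAreaRect(c);print(r)
for q in cv2.boxPoints(r):print(plane(S,q,.010))
for uv in((277,160),(330,160),(279,297),(342,297)):print("machine?",uv,plane(S,uv,.3),plane(S,uv,0))
print(tri(ray(S,(300,203)),ray(C,(235,133))))
E
```

```text
navy [ 0.6555 -0.2159  0.06  ] 0.0020913105462596533
red [ 0.5546 -0.2144  0.0592] 0.0016183150895627745
cream [ 0.5416 -0.1228  0.0535] 0.0015046045190593388
mustard [ 0.5543 -0.029   0.0549] 0.0014135893509000627
green [ 0.6481 -0.1235  0.0378] 0.00013766808925555295
thimble [ 0.64   -0.0115  0.0205] 0.0014493536318657177
black [0.5894 0.0997] [13 41 56]
grey [0.5772 0.1647] [ 16  56 124]
brass [0.5668 0.227 ] [ 21 176 219]
white [0.5557 0.2922] [ 45  16 224]
((232.2307586669922, 283.1538391113281), (100.8036880493164, 24.710630416870117), 78.69007110595703)
[0.6343 0.0646 0.01  ]
[0.5686 0.0523 0.01  ]
[0.5196 0.328  0.01  ]
[0.5798 0.3382 0.01  ]
machine? (277, 160) [0.4526 0.0184 0.3   ] [ 0.444  -0.1831  0.    ]
machine? (330, 160) [0.3322 0.0223 0.3   ] [ 0.2871 -0.178   0.    ]
machine? (279, 297) [0.4607 0.3435 0.3   ] [0.4545 0.2402 0.    ]
machine? (342, 297) [0.3357 0.3482 0.3   ] [0.2917 0.2465 0.    ]
(array([0.4038, 0.1114, 0.2628]), [np.float64(0.00040126880731377094), np.float64(0.00040126880731397986)])
```

```bash
python3 - <<'E'
import cv2,numpy as np
a=cv2.imread("pics/side0.png")[130:350,200:360]; b=cv2.imread("pics/scene0.png")[80:290,110:330]
a=cv2.resize(a,None,fx=2.6,fy=2.6);b=cv2.resize(b,(400,382))
b=cv2.copyMakeBorder(b,0,a.shape[0]-382,0,0,0)
cv2.imwrite("pics/crop2.png",np.hstack([a,b[:, :384]]))
E
```

```text
(no output)
```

View pics/crop2.png

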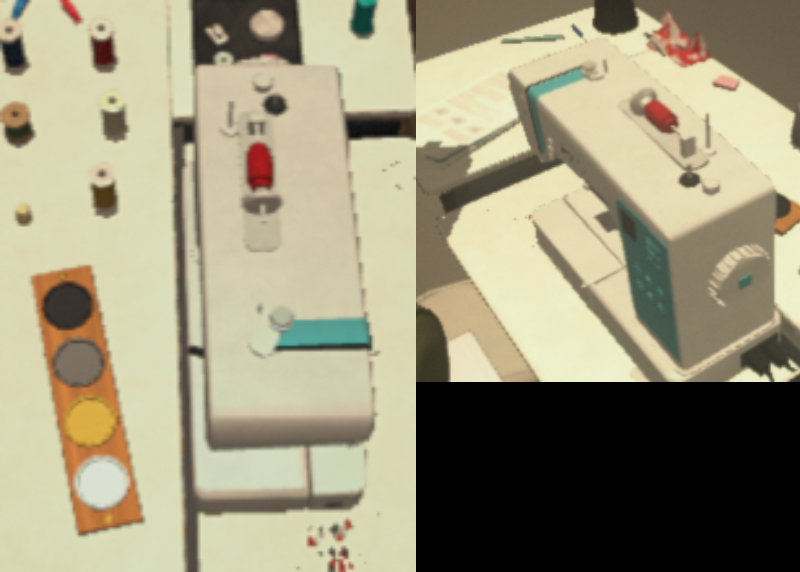

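The crop shows the rail running along y behind the machine: black (225.8,247.3), grey (230,269.2), brass (235,291.9), white (239.2,315.8). The order from the spool end is black, grey, brass, white, so red goes in grey and mustard in brass. First I lift clear and align the tool with the rail.

Call:
send_rows --increments '[0,0,-2.5,4.5,0.2,0,0,-5,9.1,0.2,0,0,-5,9.1,0.2,0,0,-5,9.1,0.2,0,0,-5,9.1,0.2,0,0,-5,9.1,0.2,0,0,-5,9.1,0.2,0,0,-5,9.1,0.2]'

```text
t: 0.95
tcp_pos: [0.2278, 0.473, 0.431]
eef_rot: [-180.0, 0.0, 99.7]
ft_force: [-0.2, -0.2, -1.1]
width: 0.0511
grasp_force: 0.0
```

```bash
python3 - <<'E'
from h import *
from plant import telemetry
S=vision.camera_info("side");C=vision.camera_info("scene")
for a,b in (((275.8,155.4),(307.5,179)),((329,155.4),(248.6,212)),((301,161.5),(273.5,183))):print(tri(ray(S,a),ray(C,b)))
s=telemetry.get_state();print(s["joint_positions"],s["tcp_pos"],s["eef_rot"],s["width"])
E
```

```text
(array([ 0.45572755, -0.05059103,  0.2210396 ]), [np.float64(0.0034671645163636498), np.float64(0.0034671645163637005)])
(array([ 0.32208935, -0.05088821,  0.21244181]), [np.float64(0.001993941442015491), np.float64(0.0019939414420153904)])
(array([ 0.39447234, -0.02628638,  0.22621417]), [np.float64(0.0025848845069868583), np.float64(0.002584884506986833)])
[ 5.14858744e+01  1.55363720e+01  5.99044798e+01 -1.13531309e-03
  1.04593401e+02  4.18193448e+01] [0.22779718 0.4729926  0.43103853] [-1.79975206e+02  2.36582461e-02  9.96662489e+01] 0.05109154145426464
```

Call:
send_rows --increments '[-3.4,3.5,0,0,0.2,-6.8,7,0,0,0.2,-6.8,7,0,0,0.2,-6.8,7,0,0,0.2,-6.8,7,0,0,0.2,-6.8,7,0,0,0.2,-6.8,7,0,0,0.2,-6.8,7,0,0,0.2,-6.8,7,0,0,0.2,-6.8,7,0,0,0.2,-6.8,7,0,0,0.2]'

```text
t: 2.05
tcp_pos: [0.5489, 0.2527, 0.4317]
eef_rot: [180.0, -0.0, 99.8]
ft_force: [-0.1, 1.0, -0.9]
width: 0.0515
grasp_force: 0.0
```

```bash
python3 - <<'E'
from h import *
from plant import telemetry
from scipy.optimize import least_squares
import pickle
s=telemetry.get_state();print(s["joint_positions"],s["tcp_pos"],s["eef_rot"])
D=[((17.961,85.855),.2276,.4728,.2307),((15.536,59.904),.2278,.473,.431),(tuple(s["joint_positions"][1:3]),*s["tcp_pos"])]
def f(p):
    L1,L2,z0=p;o=[]
    for (a,b),x,y,z in D:
        a,c=np.radians(a),np.radians(a+b);o+=[L1*np.sin(a)+L2*np.sin(c)-np.hypot(x,y),z0+L1*np.cos(a)+L2*np.cos(c)-z]
    return o
r=least_squares(f,[.4,.4,.1]);print(r.x,r.fun)
ci=vision.camera_info("wrist");im=vision.read_camera("wrist");pickle.dump(ci,open("pics/w1.pkl","wb"));cv2.imwrite("pics/w1.png",im[:,:,::-1])
print(ci["xyz"],ci["attitude"])
E
```

```text
[1.36207197e+01 2.79344974e+01 4.22672880e+01 1.31784097e-02
 1.09772053e+02 3.82926537e+00] [0.54886163 0.25271606 0.43170295] [ 1.79974725e+02 -1.41189499e-02  9.97959182e+01]
[ 0.47757556  0.40107715 -0.12795084] [ 0.01201278 -0.00012823 -0.00888482  0.0020035  -0.00315112 -0.00187527]
[0.53505147 0.3315559  0.57533755] [-18.1650191   -0.04770545   9.76713365]
```

View pics/w1.png

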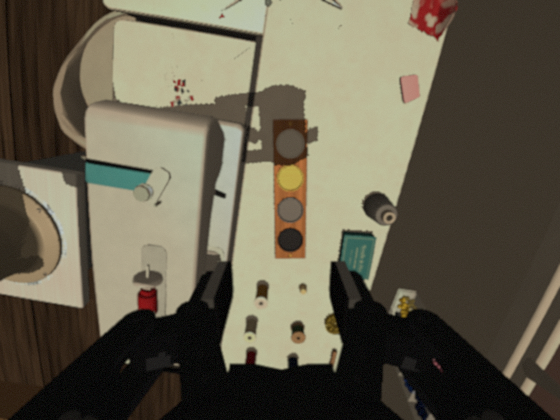

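Wrist view: dishes white (291,143), brass (290,177), grey (290,209), black (290,239) along the rail, with the spools below between the fingers. I'll triangulate the dishes from wrist and side by colour fill.

```bash
python3 - <<'E'
from h import *
import pickle
np.set_printoptions(precision=4,suppress=True)
S=vision.camera_info("side");W=pickle.load(open("pics/w1.pkl","rb"))
A=cv2.imread("pics/side0.png");B=cv2.imread("pics/w1.png")
def cen(im,s):
    im=cv2.medianBlur(im,3);m=np.zeros((im.shape[0]+2,im.shape[1]+2),np.uint8)
    cv2.floodFill(im,m,s,0,(16,)*3,(16,)*3,cv2.FLOODFILL_FIXED_RANGE|cv2.FLOODFILL_MASK_ONLY|(255<<8))
    c=max(cv2.findContours(m[1:-1,1:-1],0,1)[0],key=cv2.contourArea);c=cv2.convexHull(c)
    return cv2.fitEllipse(c)
for k,a,b in(("black",(226,247),(290,239)),("grey",(230,269),(290,209)),("brass",(235,292),(290,177)),("white",(239,316),(291,143))):
    ea,eb=cen(A,a),cen(B,b);p,e=tri(ray(S,ea[0]),ray(W,eb[0]))
    print(k,np.round(ea[0]+ea[1],1),np.round(eb[0]+eb[1],1),p,e[0],plane(S,ea[0],.014)[:2],plane(W,eb[0],.014)[:2])
E
```

```text
black [225.6 247.1  16.6  18.2] [289.8 239.5  22.2  23.6] [0.5918 0.1058 0.0266] 0.0008696146816613916 [0.5921 0.1004] [0.5939 0.1002]
grey [229.8 269.2  16.9  17.4] [289.6 208.9  21.9  22.5] [0.5811 0.1651 0.0158] 0.0006204171046545335 [0.5806 0.1644] [0.5819 0.1645]
brass [234.2 291.9  15.9  17.5] [289.9 177.2  22.2  22.5] [0.5703 0.2264 0.0115] 0.0010572060311929516 [0.569  0.2273] [0.5712 0.2269]
white [239.  315.4  16.9  17.2] [289.9 143.4  27.4  28.4] [0.5587 0.2888 0.0099] 0.001456333404782495 [0.557  0.2899] [0.5599 0.2892]
```

Call:
send_rows --increments '[-4,-0.2,1.5,0,0.2,-8.1,-0.4,3.2,0,0.2,-8.1,-0.4,3.2,0,0.2,-8.1,-0.4,3.2,0,0.2,-8.1,-0.4,3.2,0,0.2,-8.1,-0.4,3.2,0,0.2,-8.1,-0.4,3.2,0,0.2,-8.1,-0.4,3.2,0,0.2,-8.1,-0.4,3.2,0,0.2,-8.1,-0.4,3.2,0,0.2]'

```text
t: 3.1
tcp_pos: [0.5884, -0.0685, 0.3045]
eef_rot: [179.9, 0.0, 99.8]
ft_force: [0.1, -0.2, 0.8]
width: 0.0512
grasp_force: 0.0
```

```bash
python3 - <<'E'
from h import *
import pickle
ci=vision.camera_info("wrist");im=vision.read_camera("wrist");pickle.dump(ci,open("pics/w2.pkl","wb"));cv2.imwrite("pics/w2.png",im[:,:,::-1])
print(ci["xyz"],ci["attitude"])
E
```

```text
[0.57431967 0.01045681 0.44803814] [-18.21116685  -0.12152196   9.7822083 ]
```

View pics/w2.png

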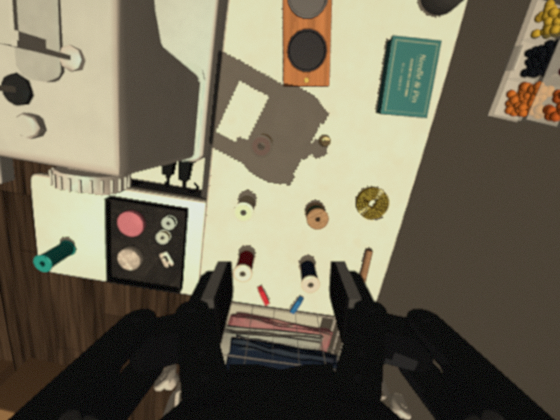

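Wrist view: top holes at mustard (261,145, in shadow), cream (243,212), red (243,273), navy (310,284), green (316,218).

```bash
python3 - <<'E'
from h import *
import pickle
np.set_printoptions(precision=4,suppress=True)
S=vision.camera_info("side");C=vision.camera_info("scene");W=pickle.load(open("pics/w2.pkl","rb"))
P=dict(navy=((203.9,141.5),(422.4,240.4),(310,284),.061),red=((238.8,140.9),(390.6,262.3),(243,273),.06),cream=((243.6,168.5),(354.2,240.8),(243,212),.054),mustard=((239.1,197.3),(329.6,214.2),(261,145),.059))
for k,(a,b,w,h) in P.items():
    p,e=tri(ray(S,a),ray(C,b),ray(W,w));print(k,p,np.array(e),plane(W,w,h)[:2],plane(S,a,h)[:2])
E
```

```text
navy [ 0.6567 -0.2158  0.0596] [0.0029 0.0015 0.0017] [ 0.6581 -0.215 ] [ 0.6537 -0.2134]
red [ 0.5557 -0.2146  0.0586] [0.0025 0.001  0.0016] [ 0.5574 -0.214 ] [ 0.5533 -0.2126]
cream [ 0.5428 -0.1228  0.0526] [0.0025 0.0008 0.0018] [ 0.5447 -0.1225] [ 0.5403 -0.1214]
mustard [ 0.5549 -0.0285  0.0545] [0.0018 0.0013 0.001 ] [ 0.5559 -0.0275] [ 0.5528 -0.0258]
```

Call:
send_rows --increments '[-0.6,-0.7,1.2,0,0.2,-1.14,-1.35,2.4,0,0.2,-1.14,-1.35,3.6,0,0.2,-1.14,-1.35,4.8,0,0.2,-1.14,-1.35,5.8,0,0.2,-1.14,-1.35,6.6,0,0.2,-1.14,-1.35,7.1,0,0.2,-1.14,-1.35,7.1,0,0.2,-1.14,-1.35,7.1,0,0.2,-1.14,-1.35,7.1,0,-1,-1.14,-1.35,7.1,0,-1,-1.14,-1.35,7.1,0,-1,-1.14,-1.35,7.1,0,-1,-1.14,-1.35,7.1,0,-1,-1.14,-1.35,7.1,0,-1]' --force 30

```text
t: 4.65
tcp_pos: [0.5437, -0.1242, 0.021]
eef_rot: [179.8, 0.1, 99.7]
ft_force: [-1.1, 1.7, 6.7]
width: 0.0284
grasp_force: 29.2
```

Call:
send_rows --increments '[0,0,-0.8,0,-1,0,0,-1.8,0,-1,0,0,-2.5,0,-1,1,0.2,-2.5,0,-1,2.1,0.44,-2.5,0,-1,3.2,0.67,-2.5,0,-1,4.3,0.9,-2.5,0,-1,5.4,1.13,-2.5,0,-1,6.5,1.36,-2.5,0,-1,7.6,1.6,-2.5,0,-1,8.7,1.83,-2.5,0,-1,9.6,2.02,-2.5,0,-1,10.1,2.12,-2.5,0,-1,10.1,2.12,-2.5,0,-1,10.1,2.12,-1.7,0,-1,10.1,2.12,-1,0,-1,10.1,2.12,-0.6,0,-1,10.1,2.12,-0.4,0,-1,10.1,2.12,-0.3,0,-1,10.1,2.12,-0.3,0,-1]'

```text
t: 6.65
tcp_pos: [0.559, 0.2879, 0.0331]
eef_rot: [179.9, 0.0, 99.7]
ft_force: [-2.1, -0.8, 4.7]
width: 0.0282
grasp_force: 30.2
```

```bash
python3 - <<'E'
from h import *
from plant import telemetry
A=vision.read_camera("wrist")[:,:,::-1];S=vision.read_camera("side")[:,:,::-1]
b=cv2.resize(S[100:340,150:310],None,fx=1.75,fy=1.75)
a=A.copy();cv2.imwrite("pics/p1.png",np.hstack([cv2.resize(a,(500,375)),cv2.resize(b,(250,375))]))
s=telemetry.get_state();print(s["tcp_pos"],s["ft_force"],s["grasp_force"],s["width"])
E
```

```text
[0.55904237 0.28799126 0.03305344] [-2.79219041 -2.7215699   6.39152506] 30.46487867832184 0.028328502126607067
```

View pics/p1.png

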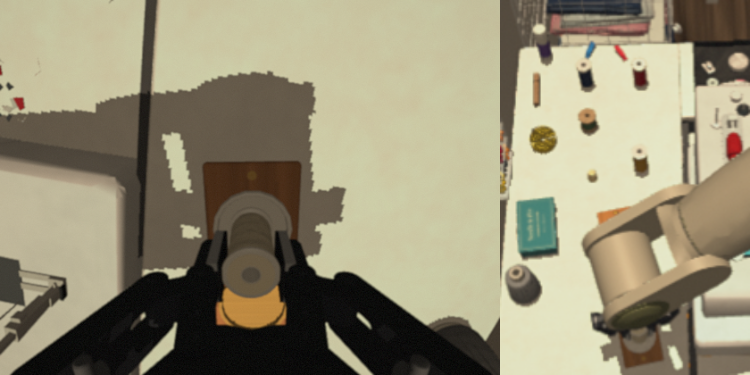

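Cream is in the grip and standing in the white dish at about (250,215); the dish is centred on the spool. I release it and fetch mustard.

Call:
send_rows --increments '[0,0,0,0,0.2,0,0,0,0,0.2,0,0,0,0,0.2,0,0,0,0,0.2,0,0,-0.8,0,0.2,0,0,-1.9,0,0.2,0,0,-2.8,0,0.2,-1.2,-0.2,-2.8,0,0.2,-2.4,-0.44,-2.8,0,0.2,-3.6,-0.67,-2.8,0,0.2,-4.8,-0.9,-2.8,0,0.2,-6,-1.1,-2.8,0,0.2,-7.2,-1.34,-2.8,0,0.2,-7.77,-1.44,-2.8,0,0.2,-7.77,-1.44,-2.8,0,0.2,-7.77,-1.44,-1.6,0,0.2,-7.77,-1.44,-0.5,0,0.2,-7.77,-1.44,0.2,0,0.2,-7.77,-1.44,0.28,0,0.2,-7.77,-1.44,0.28,0,0.2]'

```text
t: 8.75
tcp_pos: [0.5542, -0.027, 0.0205]
eef_rot: [180.0, -0.0, 99.7]
ft_force: [1.0, -0.2, 0.8]
width: 0.051
grasp_force: 0.0
```

```bash
python3 - <<'E'
from h import *
A=vision.read_camera("wrist")[:,:,::-1];S=vision.read_camera("side")[:,:,::-1]
b=cv2.resize(S[100:340,150:310],None,fx=1.75,fy=1.75)
cv2.imwrite("pics/p2.png",np.hstack([cv2.resize(A,(500,375)),cv2.resize(b,(250,375))]))
E
```

```text
(no output)
```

View pics/p2.png

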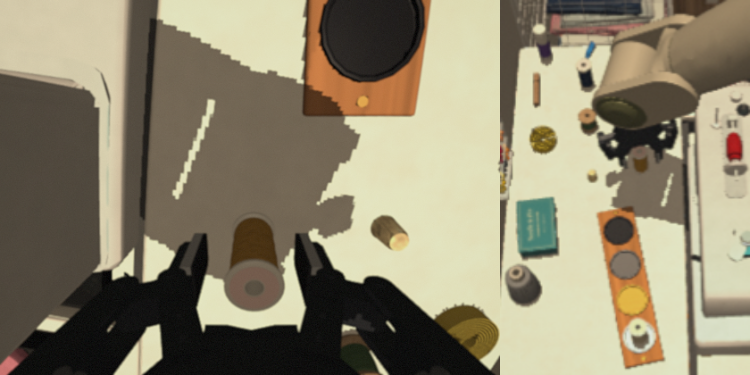

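Cream stands upright in the white dish (side, 638,338), and mustard (253,262) is centred between the open fingers. I grip it and carry it to brass.

Call:
send_rows --increments '[0,0,0,0,-1,0,0,0,0,-1,0,0,0,0,-1,0,0,0,0,-1,0,0,0,0,-1,0,0,-0.8,0,-1,0,0,-1.8,0,-1,0,0,-2.5,0,-1,1,0.23,-2.5,0,-1,2.1,0.49,-2.5,0,-1,3.2,0.75,-2.5,0,-1,4.3,1,-2.5,0,-1,5.4,1.27,-2.5,0,-1,6.2,1.46,-2.5,0,-1,6.2,1.46,-2.5,0,-1,6.2,1.46,-1.6,0,-1,6.2,1.46,-0.8,0,-1,6.2,1.46,-0.45,0,-1,6.2,1.46,-0.3,0,-1,6.2,1.46,-0.3,0,-1]'

```text
t: 10.85
tcp_pos: [0.5703, 0.2263, 0.0337]
eef_rot: [179.9, 0.0, 99.7]
ft_force: [0.5, 0.5, 0.9]
width: 0.0281
grasp_force: 30.1
```

Call:
send_rows --increments '[0,0,0,0,0.2,0,0,0,0,0.2,0,0,0,0,0.2,0,0,0,0,0.2,0,0,-0.8,0,0.2,0,0,-1.9,0,0.2,0,0,-2.8,0,0.2,-1.2,-0.25,-2.8,0,0.2,-2.4,-0.5,-2.8,0,0.2,-3.6,-0.75,-2.8,0,0.2,-4.8,-1,-2.8,0,0.2,-6,-1.25,-2.8,0,0.2,-7.2,-1.5,-2.8,0,0.2,-8.4,-1.75,-2.8,0,0.2,-9.6,-2,-2.8,0,0.2,-10.79,-2.23,-2.8,0,0.2,-10.79,-2.23,-2.8,0,0.2,-10.79,-2.23,-2.2,0,0.2,-10.79,-2.23,-2,0,0.2,-10.79,-2.23,-2,0,0.2]'

```text
t: 12.85
tcp_pos: [0.5539, -0.213, 0.111]
eef_rot: [-179.9, -0.1, 99.7]
ft_force: [-0.1, 0.6, 0.1]
width: 0.0511
grasp_force: 0.0
```

```bash
python3 - <<'E'
from h import *
A=vision.read_camera("wrist")[:,:,::-1];S=vision.read_camera("side")[:,:,::-1]
b=cv2.resize(S[100:340,150:310],None,fx=1.75,fy=1.75)
cv2.imwrite("pics/p3.png",np.hstack([cv2.resize(A,(500,375)),cv2.resize(b,(250,375))]))
E
```

```text
(no output)
```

View pics/p3.png

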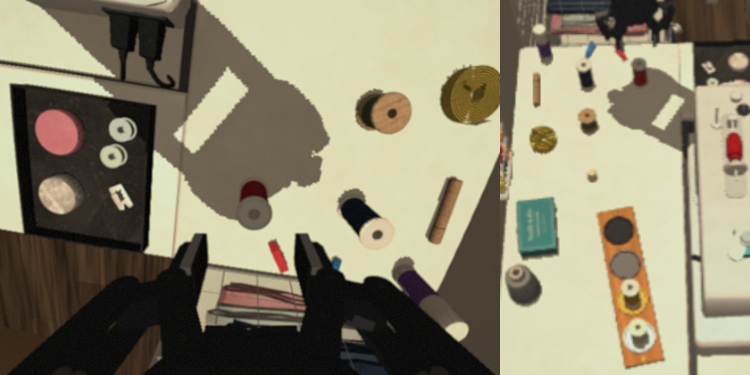

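Mustard stands in brass and cream in white. Red (254,212) lies on the approach line; I descend and grip it.

Call:
send_rows --increments '[0,0,0.8,0,0.2,0,0,1.6,0,0.2,0,0,2.1,0,0.2,0,0,2.25,0,0.2,0,0,2.25,0,0.2,0,0,2.25,0,-1,0,0,2.25,0,-1,0,0,2.25,0,-1,0,0,2.25,0,-1,0,0,2.25,0,-1,0,0,2.25,0,-1]'

```text
t: 14.05
tcp_pos: [0.5552, -0.2143, 0.0237]
eef_rot: [179.9, 0.1, 99.7]
ft_force: [-0.7, 1.1, 6.7]
width: 0.0279
grasp_force: 29.4
```

Call:
send_rows --increments '[0,0,-0.8,0,-1,0,0,-1.8,0,-1,0,0,-2.5,0,-1,1,0.24,-2.5,0,-1,2.1,0.51,-2.5,0,-1,3.2,0.78,-2.5,0,-1,4.3,1.05,-2.5,0,-1,5.4,1.32,-2.5,0,-1,6.5,1.59,-2.5,0,-1,7.6,1.86,-2.5,0,-1,8.6,2.1,-2.5,0,-1,9.2,2.25,-2.5,0,-1,9.2,2.25,-2.5,0,-1,9.2,2.25,-1.6,0,-1,9.2,2.25,-0.8,0,-1,9.2,2.25,-0.45,0,-1,9.2,2.25,-0.3,0,-1,9.2,2.25,-0.3,0,-1,9.2,2.25,-0.3,0,-1]'

```text
t: 15.95
tcp_pos: [0.5821, 0.1636, 0.0356]
eef_rot: [179.9, 0.0, 99.7]
ft_force: [-1.3, -0.9, 4.3]
width: 0.0283
grasp_force: 30.6
```

Call:
send_rows --increments '[0,0,0,0,0.2,0,0,0,0,0.2,0,0,0,0,0.2,0,0,0,0,0.2,0,0,-0.8,0,0.2,0,0,-1.9,0,0.2,0,0,-2.8,0,0.2,-1.2,0.03,-2.8,0,0.2,-2.4,0.06,-2.8,0,0.2,-3.6,0.09,-2.8,0,0.2,-4.8,0.12,-2.8,0,0.2,-6,0.15,-2.8,0,0.2,-7.2,0.18,-2.8,0,0.2,-8.4,0.2,-2.8,0,0.2,-9.65,0.23,-2.8,0,0.2,-9.65,0.23,-2.8,0,0.2,-9.65,0.23,-2.2,0,0.2,-9.65,0.23,-2,0,0.2,-9.65,0.23,-2,0,0.2]'

```text
t: 17.85
tcp_pos: [0.6546, -0.214, 0.1127]
eef_rot: [-179.9, -0.1, 99.7]
ft_force: [-0.6, -0.7, -0.1]
width: 0.0513
grasp_force: 0.0
```

```bash
python3 - <<'E'
from h import *
A=vision.read_camera("wrist")[:,:,::-1];S=vision.read_camera("side")[:,:,::-1]
b=cv2.resize(S[100:340,150:310],None,fx=1.75,fy=1.75)
cv2.imwrite("pics/p4.png",np.hstack([cv2.resize(A,(500,375)),cv2.resize(b,(250,375))]))
E
```

```text
(no output)
```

View pics/p4.png

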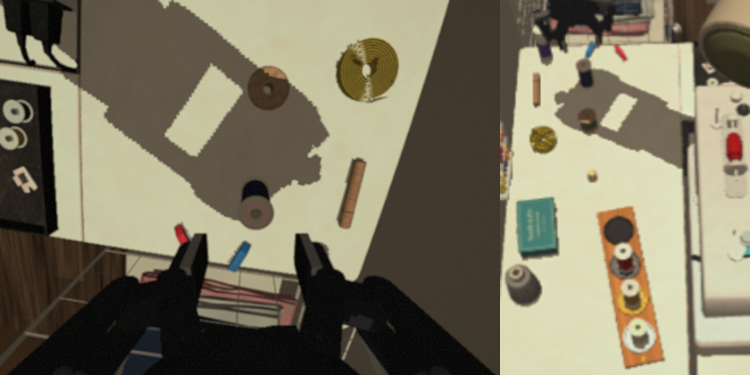

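Red now stands in grey. Navy (256,205) is on line. The purple cone near navy could come close to the gripper body, so I check its place.

```bash
python3 - <<'E'
from h import *
S=vision.camera_info("side");W=vision.camera_info("wrist")
W["xyz"]=W["xyz"]+np.array([.5539-.6546,-.213+.214,.111-.1127])
print("base",plane(S,(179.4,138.8),0)); f=560/500
print(tri(ray(S,(150+82/3.3,110+28/3.3)),ray(W,(452*f,328*f))))
print("navy check",plane(W,(376*f,233*f),.061))
E
```

```text
base [ 0.73703649 -0.27085855  0.        ]
(array([ 0.73641025, -0.27783736,  0.09038971]), [np.float64(0.0006249860802070811), np.float64(0.0006249860802069748)])
navy check [ 0.66055001 -0.21616722  0.061     ]
```

Call:
send_rows --increments '[0,0.08,0.8,0,0.2,0,0.08,1.5,0,0.2,0,0.08,1.9,0,0.2,0,0.08,2.05,0,0.2,0,0.08,2.05,0,0.2,0,0.08,2.05,0,-1,0,0.08,2.05,0,-1,0,0.08,2.05,0,-1,0,0.08,2.05,0,-1,0,0.08,2.05,0,-1,0,0.08,2.05,0,-1]'

```text
t: 19.05
tcp_pos: [0.6591, -0.2147, 0.0338]
eef_rot: [179.9, 0.1, 99.7]
ft_force: [-0.5, 0.3, 6.9]
width: 0.0284
grasp_force: 29.6
```

Call:
send_rows --increments '[0,0,-0.8,0,-1,0,0,-1.8,0,-1,0,0,-2.5,0,-1,1,-0.04,-2.5,0,-1,2.1,-0.08,-2.5,0,-1,3.2,-0.12,-2.5,0,-1,4.3,-0.16,-2.5,0,-1,5.4,-0.2,-2.5,0,-1,6.5,-0.24,-2.5,0,-1,7.5,-0.27,-2.5,0,-1,8.05,-0.29,-2.5,0,-1,8.05,-0.29,-2.5,0,-1,8.05,-0.29,-1.6,0,-1,8.05,-0.29,-0.8,0,-1,8.05,-0.29,-0.45,0,-1,8.05,-0.29,-0.3,0,-1,8.05,-0.29,-0.3,0,-1,8.05,-0.29,-0.3,0,-1]'

```text
t: 20.85
tcp_pos: [0.5936, 0.1005, 0.0453]
eef_rot: [179.9, 0.0, 99.7]
ft_force: [-2.0, -0.6, 3.2]
width: 0.0278
grasp_force: 30.9
```

Release, rise, and back off to look.

Call:
send_rows --increments '[0,0,0,0,0.2,0,0,0,0,0.2,0,0,0,0,0.2,0,0,0,0,0.2,0,0,-0.8,0,0.2,0,0,-1.9,0,0.2,0,0,-3,0,0.2,0,0,-4.2,0,0.2,-1,0,-5,0,0.2,-2.2,0,-5,0,0.2,-3.4,0,-5,0,0.2,-4,0,-5,0,0.2,-4,0,-5,0,0.2,-4,0,-5,0,0.2]'

```text
t: 22.25
tcp_pos: [0.6196, -0.0564, 0.2439]
eef_rot: [-180.0, -0.0, 99.7]
ft_force: [-0.8, 0.7, 0.5]
width: 0.0512
grasp_force: 0.0
```

```bash
python3 - <<'E'
from h import *
A=vision.read_camera("wrist")[:,:,::-1];S=vision.read_camera("side")[:,:,::-1]
b=cv2.resize(S[110:350,150:310],None,fx=2,fy=2,interpolation=cv2.INTER_CUBIC)
cv2.imwrite("pics/p5.png",np.hstack([cv2.resize(A,(480,480*420//560)),cv2.resize(b,(320,480))[:360]]) if 0 else np.hstack([cv2.copyMakeBorder(cv2.resize(A,(480,360)),0,120,0,0,0),b]))
E
```

```text
(no output)
```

View pics/p5.png

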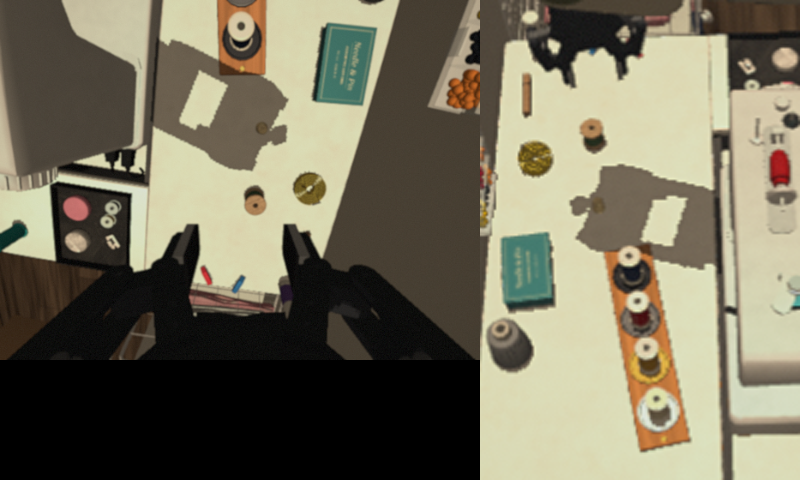

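All four stand upright in the side view: navy in black (630,268), red in grey (640,312), mustard in brass (649,358), cream in white (658,408). The green spool and the thimble are standing where they were.

```bash
python3 -c "
from plant import job;print(job.close_job())"
```

```text
the job is handed in; nothing more can be done
None
```

The job is handed in: cream stands in the white dish, mustard in brass, red in grey and navy in black, and the green spool and thimble were left in place.

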